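Pack the chimney house in the village tray

TASK

The wooden house with the chimney is lying on its side on the table. Lay it on its back and pack it in the empty house-shaped pocket of the tray, front (door and windows) up, lying flat and fully home on the pocket floor. Set it in rather than dropping it from up in the air, and leave the other houses and the pencil pot as they are.

Things in the scene. Friction and masses are not known exactly. Their poses are not given: they have to be found in the camera images.
- house: House to pack: loose pine block, 0.1 kg, 64 mm wide (y), 42 thick (z), 94 base to ridge (x). Origin: on the back, mid width, 35 mm from the base. x points to the ridge, y to its left side (seen facing the front, ridge up), z out of the front (door, windows). Flat side walls y = +-32, x -35 to 27 mm; 90 degree ridge at x = 59. Starts lying on its left side (y down, x and z level), so 64 mm high.
- chimney (a point): Centre of the house's chimney, an upright block on the right-hand roof slope (on top as the house lies at the start). In the house's frame: x 44, y -19, z 21 mm; the chimney fills y -26 to -12, z 10 to 32 mm and reaches x = 58. Axes as the house. Pushing the front near its top, away from the front, tips the house over its lower edge onto its back.
- tray: Flat wooden presentation tray, fixed on the table, three house-shaped pockets in a row along its y axis. 152 mm (x) by 292 mm (y), rim 26 mm high, the insert's face 22 mm above the table. Origin: on the table under the middle (empty) pocket, 13 mm to -x of the tray's own middle. x is the way the ridges of packed houses point, z up.
- pocket (a point): Where the house's origin belongs, on the middle pocket's floor: 4 mm above the table, 18 mm below the insert's face; axes as the tray, seated house x along x, z up. Pocket outline = house with chimney + 2 mm all round, top edge bevelled 3 mm more; it takes the house front up only. The seated house stands 24 mm proud. Insert clear for 33 mm beside the pocket (along y), then packed houses.
- packed_tall: Of the same set: taller, narrow house, 46 mm wide, 89 mm base to ridge, 42 mm thick, already lying loose in the pocket on the tray's +y side. Origin on its back, axes as for the house.
- packed_low: Of the same set: low house, 46 mm wide, 67 mm base to ridge, 42 mm thick, already lying loose in the pocket on the tray's -y side. Origin on its back, axes as for the house.
- tall_house: Bystander: loose house without chimney, standing upright on the table, 60 mm wide, 42 mm thick, 125 mm high. Origin at the centre of its base, z up.
- small_house: Bystander: loose small house without chimney, standing upright on the table, 50 mm wide, 42 mm thick, 73 mm high. Origin at the centre of its base, z up.
- pencil_pot: Bystander: round white pot, 84 mm across and 100 mm high, with pencils reaching to about 165 mm. Origin at the centre of its base, z up.

How it is judged:
By the outcome, as a careful person would: the job done as asked, in the order asked, and still so for the second after the job is handed in, with the robot touching nothing.
It also fails if it takes over 48 s, if anything falls off the work surface, if the arm or the gripper's body presses on something with over 40 N, if the wrist force passes 120 N, or if a joint passes its speed limit or range.

ROBOT

A 6-joint arm with a two-finger parallel gripper is mounted at the origin on the work surface. World frame = base frame: x ahead of the robot, y to its left, z up, the work surface at z = 0. Lengths are in m, angles in degrees, forces in N, time in s.
With the tool pointing down it reaches from about 0.3 to 0.75 m from the base axis. Payload 8.5 kg.
Tool frame: the origin (TCP) lies on the centre line of the jaws, within the pads' length; the fingertips stand 25 mm ahead of it and the grasp point (between the pads) lies 6 mm ahead of it; z points along the fingers, y is the line along which they close (so a half turn about z gives the same grasp; the last joint's range is limited). The gripper opens to 85 mm and grips with 20 to 120 N. Pads are 22 mm wide; open, the fingers measure 114 mm over their backs; the gripper's body (76 mm by 85 mm) begins 54 mm behind the grasp point. The pads swing forward as they close: fully open they stand 13 mm farther back than shut.
Start: joints at [60.544, 21.807, 74.336, -0, 83.858, -12.336], TCP at [0.162, 0.526, 0.256] pointing down, gripper open.
Joint ranges: [-178.18, 178.18], [-50.72, 133.34], [12.68, 142.11], [-81.47, 261.47], [9.98, 163.14], [-165.26, 165.26]. Speed limits (degrees/s): [136.94, 136.94, 180, 180, 180, 180].

INTERFACE

Orientations are given as a 3x3 rotation matrix whose columns are the frame's x, y, z axes.
In Python, from rig import telemetry, optics, env gives the robot as it stands.
- The arm moves only by the tool send_rows, never from a script. Its argument "deltas" is a list that holds one entry, the list of rows, each a list of 7 numbers: the shift along the tool's x, y, z in m, then the turn, a rotation vector about the tool's x, y, z in rad, then the opening, from -1 (shut) to 1 (fully open), so that 0 is half open. In form: [[[x, y, z, ax, ay, az, grip], ...]]. A call has 1 to 12 rows; each row shifts and turns the commanded pose from where the row before left it, along the tool's axes as they then stand; what a row does not reach is not made up. A row lasts 1/8 s, in which the tool goes at most 62.5 mm and 10.7 degrees, less where a joint would pass 70% of its speed; a pose out of reach is approached as far as the arm can. A call is refused whole if a number of a shift passes 0.0625 or a number of a turn 0.188, either way. A call with a gripper value outside its range is refused whole. The fingers move at their own pace and stop on an object; "squeeze" is the grip in N (left out, the last holds). Time passes only in rows, so rows that do not move let the fingers close. It gives the time, the measured TCP pose, the force, the opening and the grip force at its end, in the units of the state.
- telemetry.observe(): the state, without advancing time (a new reading comes with each control period).
- optics.get_image(name): name is "scene" or "side" or "wrist"; returns a dict with "image" (480x640x3 uint8, red, green, blue), "range_z" (480x640 float32, m along the optical axis (not along the pixel's ray), 0 where there is no reading), "K" (3x3 intrinsics, pixels), "rvec" (rotation vector, rad) and "tvec" (3), from world to camera coordinates, as OpenCV has them; the wrist camera has in their place "hand_eye" (4x4, takes a point from camera to tool coordinates, whose origin is the TCP and whose axes are the flange's). Camera axes: x right, y down, z forward; pixel columns grow to the right and rows downward; lengths in m; the calibration is good to about 2 mm. A picture is of the moment at which its call begins: read the wrist's pose just before it.
- env.close_job(): hands the job in; it is judged then, once.
The state is a dict: "time_s": time; "q": joint angles; "qvel": joint speeds; "joint_efforts": joint torques, N m; "position": TCP position; "tool_rot": TCP orientation; "ft_force": force on the tool from outside, world axes, zero at the start; "wrist_torque": the same for the moment, N m; "grip_width": finger opening in m; "gripper_force": force on a finger pad.
Only numpy, scipy, OpenCV 4.12 (cv2) and the standard library are available. Lean on these libraries where they do the work, as an engineer would, in place of code of your own. Each camera call takes 0.05 s, during which the arm holds its last target. There are 200 camera calls.

## Working session

There is one attempt and no reset: what is moved stays moved. The work goes in short steps, Python scripts to look and compute and a tool call to move; the robot and the scene stay as the last step left them, time stands still between calls to the robot, and variables do not carry over. Pictures are saved under pics/ and viewed, at most 10 in all, crops included, and the job is handed in when it is done.

Besides the shell and the picture viewer there is one more tool, called after ">>>" as name(argument=value, ...), one argument or row to a line, values as JSON. send_rows: Moves the arm, as the interface text tells. Its arguments: {"type":"object","properties":{"deltas":{"type":"array"},"squeeze":{"type":"number"}},"required":["deltas"]}

```bash
mkdir -p pics; ls
python3 - <<'E'
from rig import telemetry, optics
import cv2,numpy as np
for n in ["scene","side"]:
    d=optics.get_image(n); cv2.imwrite(f"pics/{n}0.png",d["image"][:,:,::-1]); np.savez(f"{n}0.npz",**d)
    R=cv2.Rodrigues(np.array(d["rvec"]))[0]; print(n,-R.T@np.array(d["tvec"]).ravel(),R[2],d["K"][0])
s=telemetry.observe(); print(s)
E
```

```text
pics
scene [ 1.25690625 -0.2832234   1.21765879] [-0.4783394   0.18206224 -0.85909532] [550.82971517   0.         322.04139273]
side [ 0.54859164 -0.68818328  0.88897227] [ 0.07731407  0.6241748  -0.7774499 ] [551.37170406   0.         320.17558197]
{'time_s': 0.1, 'q': array([ 6.05469269e+01,  2.18371371e+01,  7.43793749e+01, -3.19939488e-03,
        8.38576483e+01, -1.23369723e+01]), 'qvel': array([ 0.00034082, -0.13822382, -0.09486593,  0.0503944 ,  0.01952224,
       -0.00466746]), 'joint_efforts': array([ 5.02216135e-03, -4.49218762e+01, -2.31656188e+01, -7.74859541e-05,
        3.65014224e-03, -5.41369403e-06]), 'position': array([0.16177895, 0.52542602, 0.25577953]), 'tool_rot': array([[-9.55712052e-01,  2.94302783e-01, -5.88097212e-04],
       [ 2.94303287e-01,  9.55711380e-01, -1.15435835e-03],
       [ 2.22320324e-04, -1.27631313e-03, -9.99999161e-01]]), 'ft_force': array([ 0.26576644,  0.3016649 , -0.68761866]), 'wrist_torque': array([-0.03215667, -0.04230141,  0.00123321]), 'gripper_force': 0.0, 'grip_width': 0.08541041793137849}
```

View pics/scene0.png

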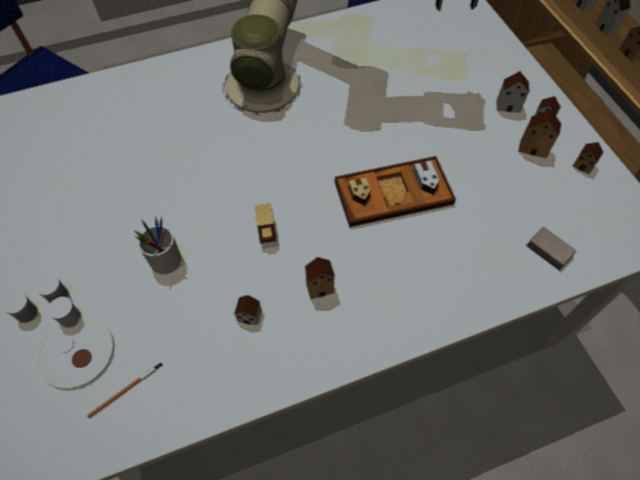

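View pics/side0.png

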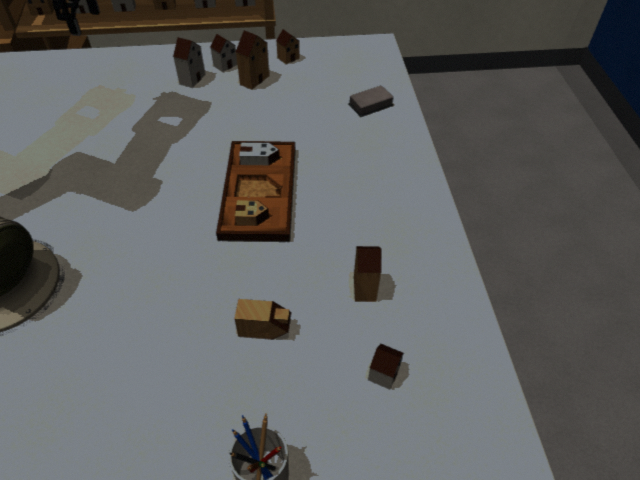

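The house lies with its ridge to world +x, its plain back towards the side camera and its front towards +y. It is at scene px (265,222) and side px (263,318). The tray's empty pocket is at scene (395,190) and side (258,187). The pot is on the house's −y side. Next I'll measure the house and tray.

```bash
cat > h.py <<'E'
import numpy as np,cv2
def cloud(d,T=None):
    v,u=np.mgrid[0:480,0:640]; z=d["range_z"].astype(float); K=d["K"]
    P=np.stack([(u-K[0,2])/K[0,0]*z,(v-K[1,2])/K[1,1]*z,z],-1)
    if T is None:
        R=cv2.Rodrigues(np.array(d["rvec"]))[0]; P=(P-np.array(d["tvec"]).ravel())@R
    else: P=P@T[:3,:3].T+T[:3,3]
    P[z==0]=np.nan; return P
def rect(P,m):
    "min-area rect (mm) of masked xy: centre,size,corners"
    n,l,st,_=cv2.connectedComponentsWithStats(m.astype(np.uint8)); k=1+np.argmax(st[1:,4])
    q=P[l==k]; r=cv2.minAreaRect((q[:,:2]*1000).astype(np.float32)); return r,np.median(q[:,2])*1000,len(q),cv2.boxPoints(r).round(1).tolist()
E
python3 - <<'E'
from h import *
for n in ["scene","side"]:
    d=np.load(n+"0.npz"); P=cloud(d); z=P[...,2]
    def roi(c,r): 
        m=np.zeros((480,640),bool); m[c[1]-r:c[1]+r,c[0]-r:c[0]+r]=1; return m
    h,t,r=((265,222),(395,190),65) if n=="scene" else ((263,318),(258,190),52)
    print(n,"table",np.nanmedian(z[roi(h,40)])*1000)
    print(" house top",rect(P,roi(h,35)&(z>.060)&(z<.068)))
    print(" tray",rect(P,roi(t,r)&(z>.012)&(z<.06)))
    print(" pocket floor",rect(P,roi(t,22)&(z>-.002)&(z<.010)))
    for nm,c in (dict(tall=(320,278),small=(247,310),pot=(160,250)) if n=="scene" else dict(tall=(367,273),small=(386,366),pot=(260,460))).items():
        q=P[roi(c,20)&(z>.03)]; print(nm,np.nanmedian(q,0),np.nanmin(q,0),np.nanmax(q,0))
E
```

```text
scene table 0.7183660545456604
 house top (((501.41748046875, -149.55601501464844), (41.91982650756836, 76.38286590576172), 78.75987243652344), np.float64(63.78726541971726), 366, [[459.8999938964844, -162.6999969482422], [534.7999877929688, -177.60000610351562], [543.0, -136.39999389648438], [468.0, -121.5999984741211]])
 tray (((515.6055908203125, 206.49044799804688), (294.8106689453125, 159.82223510742188), 83.20022583007812), np.float64(23.611684085606214), 4775, [[418.79998779296875, 69.5999984741211], [577.5, 50.70000076293945], [612.4000244140625, 343.3999938964844], [453.70001220703125, 362.29998779296875]])
 pocket floor (((508.2660827636719, 210.8063507080078), (64.895263671875, 93.48445129394531), 84.56758880615234), np.float64(4.400390007052114), 575, [[458.70001220703125, 182.89999389648438], [551.7000122070312, 174.10000610351562], [557.9000244140625, 238.6999969482422], [464.79998779296875, 247.5]])
tall [ 0.72608723 -0.08558161  0.1001882 ] [ 0.68468114 -0.11353245  0.03031019] [ 0.73650815 -0.04911113  0.12881127]
small [ 0.72200668 -0.2618107   0.05882418] [ 0.68530
[... 767 characters left out ...]
9296875], [459.29998779296875, 362.8999938964844]])
 pocket floor (((516.592041015625, 215.15029907226562), (59.15400314331055, 96.21122741699219), 83.6644058227539), np.float64(4.050398935250402), 676, [[465.5, 191.10000610351562], [561.0999755859375, 180.39999389648438], [567.7000122070312, 239.1999969482422], [472.0, 249.89999389648438]])
tall [ 0.70802382 -0.1088304   0.09174449] [ 0.68846307 -0.11588479  0.03012868] [ 0.73226557 -0.05138764  0.12253838]
small [ 0.71360671 -0.27354466  0.05857787] [ 0.68738586 -0.29616698  0.0300728 ] [ 0.74793404 -0.23663012  0.07652063]
pot [ 0.49791949 -0.41391825  0.09124217] [ 0.46699659 -0.45243474  0.03013303] [ 0.5302961  -0.37734173  0.15694316]
```

>>> send_rows(
  deltas=[
    [[-0.049, -0.0276, 0, 0, 0, 0, 1], [-0.049, -0.0276, 0, 0, 0, 0, 1], [-0.049, -0.0276, 0, 0, 0, 0, 1], [-0.049, -0.0276, 0, 0, 0, 0, 1], [-0.049, -0.0276, 0, 0, 0, 0, 1], [-0.049, -0.0276, 0, 0, 0, 0, 1], [-0.049, -0.0276, 0, 0, 0, 0, 1], [-0.049, -0.0276, 0, 0, 0, 0, 1], [0, 0, 0, 0, 0, -0.11, 1], [0, 0, 0, 0, 0, 0, 1], [0, 0, 0, 0, 0, 0, 1]],
  ],
)

```text
time_s: 1.48
position: [0.4711, 0.1996, 0.2563]
tool_rot: [[-0.982, 0.189, -0.0], [0.189, 0.982, -0.0], [0.0, -0.0, -1.0]]
ft_force: [0.8, 0.2, 0.4]
grip_width: 0.0853
gripper_force: 0.0
```

```bash
cat > w.py <<'E'
import sys
from h import *
from rig import telemetry, optics
def wrist(n):
    s=telemetry.observe(); d=optics.get_image("wrist"); cv2.imwrite(f"pics/{n}.png",d["image"][:,:,::-1])
    T=np.eye(4);T[:3,:3]=s["tool_rot"];T[:3,3]=s["position"]; d["T"]=T@np.array(d["hand_eye"]); np.savez(n+".npz",**d)
    print(s["time_s"],s["position"].round(4),s["tool_rot"].round(3).tolist(),s["grip_width"]); print(np.array(d["hand_eye"]).round(3).tolist()); return d
if __name__=="__main__":
    wrist(sys.argv[1])
E
python3 w.py w1
```

```text
1.475 [0.4711 0.1996 0.2563] [[-0.982, 0.189, -0.0], [0.189, 0.982, -0.0], [0.0, -0.0, -1.0]] 0.08532884301053484
[[-0.0, -0.95, -0.311, 0.08], [1.0, -0.0, -0.001, 0.001], [0.001, -0.311, 0.95, -0.116], [0.0, 0.0, 0.0, 1.0]]
```

View pics/w1.png

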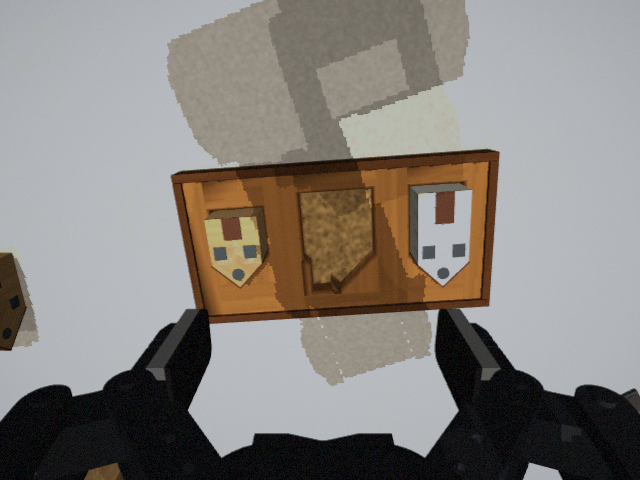

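Wrist view: the tray fills (175–498, 152–320), the empty pocket is at (340,240) with its ridge tip at about (337,293), and the chimney notch is at (310,275).

Run:
```python
from h import *
d=np.load("w1.npz"); P=cloud(d,d["T"]); z=P[...,2]
print("cam",d["T"][:3,3], "table",np.nanmedian(z[60:120,100:160]))
m=np.zeros((480,640),bool); m[140:330,165:510]=1
print("tray",rect(P,m&(z>.012)&(z<.06)))
rr,*_=rect(P,m&(z>.0245)&(z<.032)); print("rim",rr)
c=np.zeros((480,640),bool); c[180:300,290:385]=1
print("insert z",np.nanmedian(z[200:290,275:292]))
fl=c&(z<.0075); print("floor",rect(P,fl))
# in tray frame guess
a=np.radians(-6.8); ex=np.array([np.cos(a),np.sin(a)]); ey=np.array([-ex[1],ex[0]]); o=np.array([.5037,.2076])
q=(P[...,:2]-o); X=q@ex*1000; Y=q@ey*1000
for nm,mm in (("floor z<7.5",fl),("hole z<19.5",c&(z<.0195))):
  for x0 in (-30,-20,-10,0,10,20):
    s=mm&(abs(X-x0)<2); print(nm,x0,"Y",np.nanmin(Y[s]).round(1),np.nanmax(Y[s]).round(1))
  for y0 in (-20,-10,0,10,20):
    s=mm&(abs(Y-y0)<2); print(nm,y0,"X",np.nanmin(X[s]).round(1),np.nanmax(X[s]).round(1))
```

```text
cam [0.39293122 0.21601491 0.37237282] table -0.0014501316379474938
tray (((515.6114501953125, 206.59446716308594), (292.36614990234375, 152.93508911132812), 83.18553924560547), np.float64(21.19830757169194), 41640, [[422.29998779296875, 70.5], [574.2000122070312, 52.400001525878906], [608.9000244140625, 342.70001220703125], [457.0, 360.79998779296875]])
rim ((459.5303955078125, 82.25366973876953), (62.297149658203125, 119.31184387207031), 48.16596603393555)
insert z 0.020630100283340613
floor (((516.3101806640625, 206.62939453125), (68.31776428222656, 97.05484008789062), 83.18843841552734), np.float64(2.590115550782368), 5701, [[464.1000061035156, 178.5], [560.4000244140625, 167.0], [568.5, 234.8000030517578], [472.20001220703125, 246.3000030517578]])
floor z<7.5 -30 Y -33.6 34.5
floor z<7.5 -20 Y -33.6 34.4
floor z<7.5 -10 Y -33.6 34.5
floor z<7.5 0 Y -33.6 34.5
floor z<7.5 10 Y -33.6 34.4
floor z<7.5 20 Y -33.4 34.5
floor z<7.5 -20 X -35.2 61.1
floor z<7.5 -10 X -35.1 60.9
floor z<7.5 0 X -34.7 60.9
floor z<7.5 10 X -35.0 53.0
floor z<7.5 20 X -35.1 42.5
hole z<19.5 -30 Y -39.2 44.8
hole z<19.5 -20 Y -42.2 41.7
hole z<19.5 -10 Y -43.1 43.3
hole z<19.5 0 Y -43.1 42.1
hole z<19.5 10 Y -44.9 41.9
hole z<19.5 20 Y -45.0 43.6
hole z<19.5 -20 X -49.4 64.7
hole z<19.5 -10 X -47.0 68.1
hole z<19.5 0 X -40.8 72.2
hole z<19.5 10 X -47.3 73.0
hole z<19.5 20 X -46.7 73.7
```

>>> send_rows(
  deltas=[
    [[-0.0163, -0.0471, 0, 0, 0, 0, -1], [-0.0163, -0.0471, 0, 0, 0, 0, -1], [-0.0163, -0.0471, 0, 0, 0, 0, -1], [-0.0163, -0.0471, 0, 0, 0, 0, -1], [-0.0163, -0.0471, 0, 0, 0, 0, -1], [-0.0163, -0.0471, 0, 0, 0, 0, -1], [0, 0, 0.044, 0, 0, 0, -1], [0, 0, 0.044, 0, 0, 0, -1], [0, 0, 0.044, 0, 0, 0, -1], [0, 0, 0.044, 0, 0, 0, -1], [0, 0, 0, 0, 0, 0, -1]],
  ],
)

```text
time_s: 2.9
position: [0.5133, -0.0957, 0.0784]
tool_rot: [[-0.982, 0.188, -0.005], [0.188, 0.982, 0.002], [0.006, 0.001, -1.0]]
ft_force: [0.2, 0.0, 0.5]
grip_width: -0.0001
gripper_force: 0.0
```

>>> send_rows(
  deltas=[
    [[0, -0.005, 0, 0, 0, 0, -1], [0, -0.005, 0, 0, 0, 0, -1], [0, -0.005, 0, 0, 0, 0, -1], [0, -0.005, 0, 0, 0, 0, -1], [0, -0.005, 0, 0, 0, 0, -1], [0, -0.005, 0, 0, 0, 0, -1], [0, -0.005, 0, 0, 0, 0, -1], [0, -0.005, 0, 0, 0, 0, -1]],
  ],
)

```text
time_s: 3.9
position: [0.5071, -0.1362, 0.0808]
tool_rot: [[-0.982, 0.187, 0.001], [0.187, 0.982, -0.0], [-0.001, -0.0, -1.0]]
ft_force: [0.3, 0.7, 0.8]
grip_width: -0.0002
gripper_force: 0.2
```

Run:
```python
from rig import optics
import cv2
d=optics.get_image("side");cv2.imwrite("pics/s1.png",cv2.resize(d["image"][220:460,140:460,::-1],None,fx=2,fy=2))
```

```text
(no output)
```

View pics/s1.png

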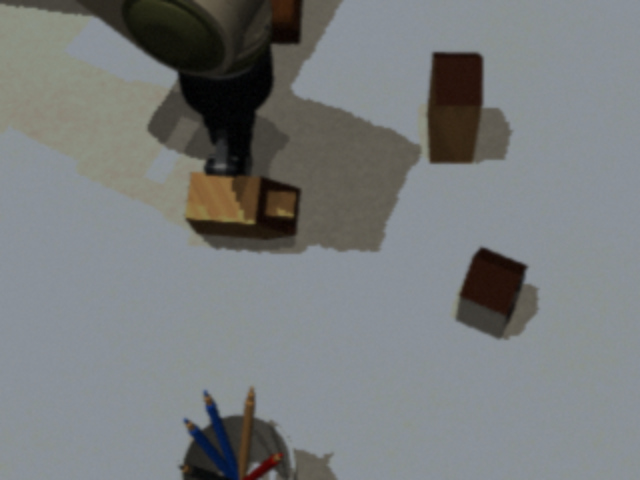

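The house is tipping away from the finger: its back face is foreshortened (crop px 190–300, 175–237). I'll keep pushing.

>>> send_rows(
  deltas=[
    [[0, -0.005, 0, 0, 0, 0, -1], [0, -0.005, 0, 0, 0, 0, -1], [0, -0.005, 0, 0, 0, 0, -1], [0, 0, 0, 0, 0, 0, -1], [0, 0, 0, 0, 0, 0, -1], [0, 0, 0, 0, 0, 0, -1]],
  ],
)

```text
time_s: 4.7
position: [0.5042, -0.1506, 0.0803]
tool_rot: [[-0.982, 0.187, -0.0], [0.187, 0.982, 0.0], [0.0, 0.0, -1.0]]
ft_force: [-0.9, 0.0, -0.3]
grip_width: -0.0001
gripper_force: 0.0
```

Run:
```python
from rig import optics
from h import *
d=optics.get_image("side");cv2.imwrite("pics/s2.png",cv2.resize(d["image"][220:460,140:460,::-1],None,fx=2,fy=2))
P=cloud(d);z=P[...,2];m=np.zeros((480,640),bool);m[306:352,230:300]=1
print(rect(P,m&(z>.025)), np.nanmax(z[m]))
```

```text
(((505.05096435546875, -198.86888122558594), (53.294898986816406, 94.94758605957031), 79.72998809814453), np.float64(41.908574466151755), 1173, [[453.6000061035156, -216.60000610351562], [547.0, -233.60000610351562], [556.5, -181.10000610351562], [463.1000061035156, -164.1999969482422]]) 0.15406016423535235
```

View pics/s2.png

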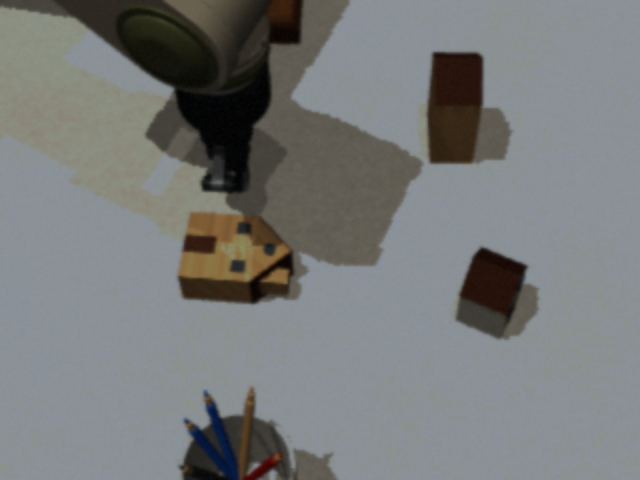

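The house is now on its back, front up, ridge to +x, with the chimney on the −y side (crop px 180–292, 213–300). I'll rise and measure it with the wrist camera.

>>> send_rows(
  deltas=[
    [[0, 0, -0.057, 0, 0, 0, -1], [0, 0, -0.057, 0, 0, 0, 1], [0.002, -0.025, -0.056, 0, 0, 0, 1], [0.002, -0.027, 0, 0, 0, 0, 1], [0, 0, 0, 0, 0, 0, 1], [0, 0, 0, 0, 0, 0, 1]],
  ],
)

```text
time_s: 5.5
position: [0.4904, -0.2004, 0.2498]
tool_rot: [[-0.982, 0.188, -0.001], [0.188, 0.982, 0.001], [0.001, 0.001, -1.0]]
ft_force: [0.4, 0.4, -0.2]
grip_width: 0.0854
gripper_force: 0.0
```

```bash
cat > meas.py <<'E'
import sys
from w import *
d=wrist(sys.argv[1]); P=cloud(d,d["T"]); z=P[...,2]
m=(z>.034)&(z<.048)&(P[...,0]>.42)&(P[...,0]<.58)&(abs(P[...,1]+.2)<.06)
print(rect(P,m)); v,u=np.where(m); print(u.min(),u.max(),v.min(),v.max())
a=np.radians(-10.3)
for it in range(3):
    ex=np.array([np.cos(a),np.sin(a)]); ey=np.array([-ex[1],ex[0]]); X=P[...,:2]@ex*1000; Y=P[...,:2]@ey*1000
    B=np.nanmin(X[m]); b=[]
    for x in range(4,58,3):
        s=m&(abs(X-B-x)<1.5); b.append((B+x,np.nanmin(Y[s]),np.nanmax(Y[s])))
    b=np.array(b); k1=np.polyfit(b[:,0],b[:,1],1)[0];k2=np.polyfit(b[:,0],b[:,2],1)[0]
    print("yaw",np.degrees(a),"slopes",k1,k2,"width",(b[:,2]-b[:,1]).mean()); a+=np.arctan((k1+k2)/2)
ym=(b[:,1]+b[:,2]).mean()/2; bx=np.percentile(X[m],0.3); tip=np.nanmax(X[m])
print("yaw",np.degrees(a),"len",tip-B,"origin",(ex*(B+35)+ey*ym).round(1),"from tip",(ex*(tip-59)+ey*ym).round(1), "topz",np.nanmedian(z[m]))
E
python3 meas.py w2
```

```text
5.5 [ 0.4904 -0.2004  0.2498] [[-0.982, 0.188, -0.001], [0.188, 0.982, 0.001], [0.001, 0.001, -1.0]] 0.08535049859949828
[[-0.0, -0.95, -0.311, 0.08], [1.0, -0.0, -0.001, 0.001], [0.001, -0.311, 0.95, -0.116], [0.0, 0.0, 0.0, 1.0]]
(((501.5155334472656, -204.23687744140625), (65.11161041259766, 94.32030487060547), 79.19357299804688), np.float64(40.626958088267635), 6730, [[449.1000061035156, -227.39999389648438], [541.7000122070312, -245.10000610351562], [553.9000244140625, -181.10000610351562], [461.29998779296875, -163.39999389648438]])
281 357 164 270
yaw -10.3 slopes -0.003759443038919915 -0.01220900382790457 width 63.216423121893094
yaw -10.75745258505361 slopes 0.003924659698817044 -0.0010533992882867992 width 63.183811933905936
yaw -10.675197089860847 slopes 0.002509032911095959 -0.002679437044342433 width 63.18044575717051
yaw -10.680078808672338 len 94.35463433755513 origin [ 489.5 -202.1] from tip [ 489.9 -202.2] topz 0.040626958088267634
```

View pics/w2.png

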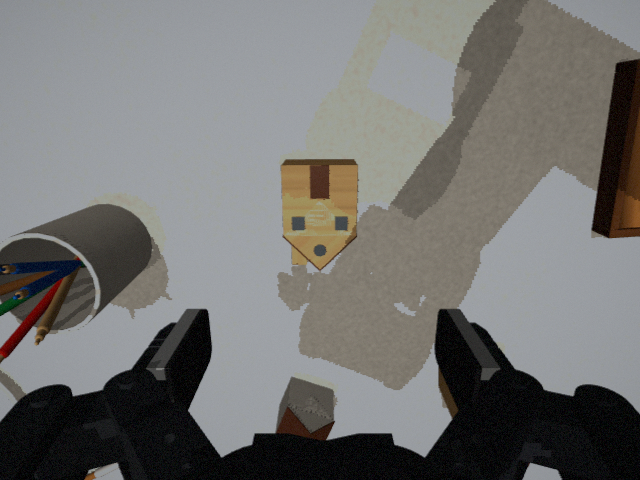

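Run:
```python
from h import *
d=np.load("w2.npz"); P=cloud(d,d["hand_eye"])
m=np.zeros((480,640),bool); m[300:400,140:215]=1; m[300:400,435:510]=1
q=P[m&(P[...,2]<.08)&(d["range_z"]>0)]; print(len(q),np.percentile(q[:,2],[50,90,99,100]))
t=q[q[:,2]>np.percentile(q[:,2],97)]; print(t.min(0),t.max(0))
```

```text
10135 [-0.01232028  0.00508092  0.01198767  0.01420737]
[-0.01114806 -0.04802519  0.0096028 ] [0.01097877 0.05045596 0.01420737]
```

>>> send_rows(
  deltas=[
    [[0, -0.002, 0.0475, 0, 0, 0, 1], [0, 0, 0.0475, 0, 0, 0, 1], [0, 0, 0.0475, 0, 0, 0, 1], [0, 0, 0.0475, 0, 0, 0, 1], [0, 0, 0.019, 0, 0, 0, 1], [0, 0, 0, 0, 0, 0, 1], [0, 0, 0, 0, 0, 0, -1], [0, 0, 0, 0, 0, 0, -1], [0, 0, 0, 0, 0, 0, -1], [0, 0, 0, 0, 0, 0, -1], [0, 0, 0, 0, 0, 0, -1]],
  ],
  squeeze=30,
)

```text
time_s: 6.92
position: [0.4907, -0.2031, 0.0425]
tool_rot: [[-0.982, 0.188, 0.002], [0.188, 0.982, -0.001], [-0.002, -0.001, -1.0]]
ft_force: [-0.4, 2.2, 7.6]
grip_width: 0.0633
gripper_force: 34.3
```

>>> send_rows(
  deltas=[
    [[0, 0, -0.02, 0, 0, 0, -1], [0, 0, -0.045, 0, 0, 0, -1], [0, 0, -0.043, 0, 0, 0, -1], [0, 0, 0, 0, 0, 0, -1], [0, 0, 0, 0, 0, 0, -1]],
  ],
  squeeze=40,
)

```text
time_s: 7.55
position: [0.4897, -0.2028, 0.1487]
tool_rot: [[-0.982, 0.188, -0.001], [0.188, 0.982, 0.001], [0.001, 0.0, -1.0]]
ft_force: [-0.5, -0.4, -1.4]
grip_width: 0.0631
gripper_force: 47.1
```

>>> send_rows(
  deltas=[
    [[0.0071, 0.0451, 0, 0, 0, 0, -1], [0.0071, 0.0451, 0, 0, 0, 0, -1], [0.0071, 0.0451, 0, 0, 0, 0, -1], [0.0071, 0.0451, 0, 0, 0, 0, -1], [0.0071, 0.0451, 0, 0, 0, 0, -1], [0.0071, 0.0451, 0, 0, 0, 0, -1], [0.0071, 0.0451, 0, 0, 0, 0, -1], [0.0071, 0.0451, 0, 0, 0, 0, -1], [0.0073, 0.0453, 0, 0, 0, -0.0705, -1], [0, 0, 0, 0, 0, 0, -1], [0, 0, 0, 0, 0, 0, -1], [0, 0, 0, 0, 0, 0, -1]],
  ],
)

```text
time_s: 9.05
position: [0.5034, 0.2068, 0.1489]
tool_rot: [[-0.993, 0.12, -0.001], [0.12, 0.993, -0.0], [0.001, -0.0, -1.0]]
ft_force: [0.6, -0.3, -1.9]
grip_width: 0.0633
gripper_force: 47.0
```

```bash
python3 w.py w3
```

```text
9.05 [0.5034 0.2068 0.1489] [[-0.993, 0.12, -0.001], [0.12, 0.993, -0.0], [0.001, -0.0, -1.0]] 0.0633202304707383
[[-0.0, -0.95, -0.311, 0.08], [1.0, -0.0, -0.001, 0.001], [0.001, -0.311, 0.95, -0.116], [0.0, 0.0, 0.0, 1.0]]
```

View pics/w3.png

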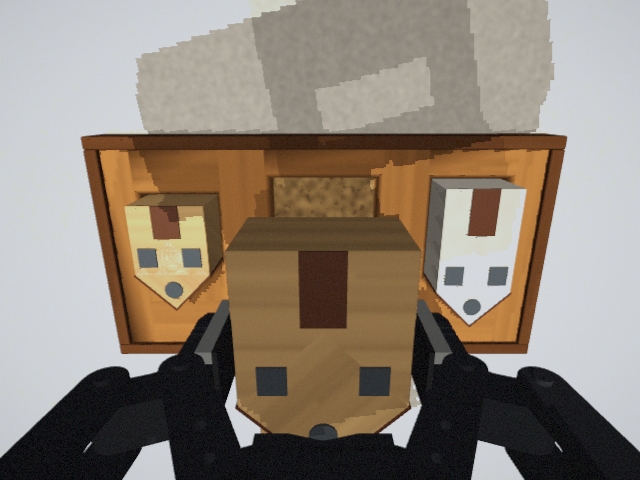

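The house is held level between the pads: its front face spans px (228–420, 218–435) and its base face is at rows 218–250. The pocket's base end shows behind it at (272–378, 177–215). Now I'll measure the house against the pocket in the same view.

Run:
```python
from h import *
d=np.load("w3.npz"); P=cloud(d,d["T"])*1000; z=P[...,2]
def plane(q):
    c=q.mean(0); n=np.linalg.svd(q-c,full_matrices=False)[2][2]; return c.round(1),(n*np.sign(n[np.argmax(abs(n))])).round(4)
print("front",plane(P[258:360,240:295].reshape(-1,3)))
print("base",plane(P[224:245,250:400].reshape(-1,3)))
a=np.radians(-6.85); ex=np.array([np.cos(a),np.sin(a)]); ey=np.array([-ex[1],ex[0]]); q=P[...,:2]-[503,208]; X=q@ex; Y=q@ey
tcp=np.array([503.4,206.8])-[503,208]; print("tcp in pocket",tcp@ex,tcp@ey)
for v in (260,290,320,345):
    r=np.arange(215,435); s=(z[v,r]>105)&(abs(z[v,r]-np.nanmedian(z[v,300:350]))<4)
    print(v,"front Y",Y[v,r[s]].min().round(1),Y[v,r[s]].max().round(1),"X",X[v,320].round(1),"z",z[v,320].round(1))
print("base X",[(c,X[c,320].round(1),z[c,320].round(1)) for c in (226,236,244)])
print("pocket",[(v,X[v,320].round(1),z[v,320].round(1)) for v in range(172,200,3)])
for v in (192,202,210):
    r=np.arange(255,400); s=z[v,r]<7; print(v,"floor Y",Y[v,r[s]].min().round(1),Y[v,r[s]].max().round(1))
m=np.zeros((480,640),bool); m[125:360,75:575]=1
print("rim back edge X,z",[(v,X[v,320].round(1),z[v,320].round(1)) for v in range(128,152,3)])
s=m&(z>17)&(z<29); print("rim Y",[(v,Y[v][s[v]].min().round(1),Y[v][s[v]].max().round(1)) for v in (160,200,260)])
```

```text
Traceback (most recent call last):
numpy.linalg.LinAlgError: SVD did not converge
```

```bash
cat > rel.py <<'E'
from h import *
import sys
d=np.load(sys.argv[1]); P=cloud(d,d["T"])*1000; z=P[...,2]
def plane(q):
    q=q[np.isfinite(q).all(1)]; 
    if len(q)<50: return len(q)
    c=q.mean(0); n=np.linalg.svd(q-c,full_matrices=False)[2][2]; return c.round(1),(n*np.sign(n[np.argmax(abs(n))])).round(4)
print("front",plane(P[258:360,240:295].reshape(-1,3)))
print("base",plane(P[224:245,250:400].reshape(-1,3)))
a=np.radians(-6.85); ex=np.array([np.cos(a),np.sin(a)]); ey=np.array([-ex[1],ex[0]]); q=P[...,:2]-[503,208]; X=q@ex; Y=q@ey
ft=lambda s:(np.nanmin(Y[s]).round(1),np.nanmax(Y[s]).round(1)) if s.any() else None
print("valid depth in house",np.isfinite(z[220:430,230:420]).mean(), "depth range",np.nanmin(d["range_z"][d["range_z"]>0]))
m=np.zeros((480,640),bool); m[215:430,215:435]=1
for v in (260,290,320,345):
    s=m&(abs(np.arange(480)[:,None]-v)<1)&(z>125)&(z<170); print(v,"front Y",ft(s))
print("base X",[(c,X[c,320].round(1),z[c,320].round(1)) for c in (222,230,240,246)])
print("pocket",[(v,X[v,320].round(1),z[v,320].round(1)) for v in range(170,212,4)])
m[:]=0; m[185:212,255:400]=1
print("floor Y",ft(m&(z<7)))
m[:]=0; m[125:360,75:575]=1
s=m&(z>17)&(z<29); print("tray Y",ft(s),"X",np.nanmin(X[s]),np.nanmax(X[s]))
E
python3 rel.py w3.npz
```

```text
front (array([486.5, 191.1, 146.8]), array([ 0.0035, -0.001 ,  1.    ]))
base (array([467.7, 213. , 129.3]), array([ 9.929e-01, -1.194e-01,  3.000e-04]))
valid depth in house 0.9966666666666667 depth range 0.06589697
260 front Y (np.float64(-31.5), np.float64(31.7))
290 front Y (np.float64(-31.4), np.float64(31.7))
320 front Y (np.float64(-36.5), np.float64(37.8))
345 front Y (np.float64(-32.4), np.float64(33.8))
base X [(222, np.float64(-35.7), np.float64(113.9)), (230, np.float64(-35.7), np.float64(124.9)), (240, np.float64(-35.4), np.float64(135.7)), (246, np.float64(-35.3), np.float64(141.7))]
pocket [(170, np.float64(-42.5), np.float64(20.7)), (174, np.float64(-40.0), np.float64(20.8)), (178, np.float64(-34.2), np.float64(1.5)), (182, np.float64(-31.6), np.float64(1.8)), (186, np.float64(-29.0), np.float64(2.8)), (190, np.float64(-26.3), np.float64(2.8)), (194, np.float64(-23.4), np.float64(2.4)), (198, np.float64(-20.8), np.float64(3.0)), (202, np.float64(-17.9), np.float64(2.5)), (206, np.float64(-15.3), np.float64(3.6)), (210, np.float64(-12.5), np.float64(3.6))]
floor Y (np.float64(-33.9), np.float64(34.5))
tray Y (np.float64(-146.0), np.float64(146.9)) X -63.71825913575959 88.86467261964776
```

>>> send_rows(
  deltas=[
    [[0, 0, 0.03, 0, 0, 0, -1], [0, 0, 0.03, 0, 0, 0, -1], [0, 0, 0.014, 0, 0, 0, -1], [0, 0, 0, 0, 0, 0, -1], [0, 0, 0, 0, 0, 0, -1]],
  ],
)

```text
time_s: 9.72
position: [0.504, 0.2078, 0.0763]
tool_rot: [[-0.993, 0.118, 0.002], [0.118, 0.993, 0.0], [-0.002, 0.001, -1.0]]
ft_force: [0.9, 0.2, -1.1]
grip_width: 0.063
gripper_force: 46.9
```

```bash
python3 w.py w4; python3 rel.py w4.npz
```

```text
9.725 [0.504  0.2078 0.0763] [[-0.993, 0.118, 0.002], [0.118, 0.993, 0.0], [-0.002, 0.001, -1.0]] 0.06304204414887589
[[-0.0, -0.95, -0.311, 0.08], [1.0, -0.0, -0.001, 0.001], [0.001, -0.311, 0.95, -0.116], [0.0, 0.0, 0.0, 1.0]]
front (array([487.1, 192.1,  74.2]), array([ 1.e-03, -6.e-04,  1.e+00]))
base (array([468.4, 214. ,  56.6]), array([ 0.993 , -0.1178,  0.0023]))
valid depth in house 0.9959147869674185 depth range 0.06537242
260 front Y None
290 front Y None
320 front Y None
345 front Y None
base X [(222, np.float64(-35.1), np.float64(41.5)), (230, np.float64(-35.3), np.float64(52.9)), (240, np.float64(-34.9), np.float64(63.3)), (246, np.float64(-35.6), np.float64(71.5))]
pocket [(170, np.float64(-52.8), np.float64(21.2)), (174, np.float64(-50.8), np.float64(19.5)), (178, np.float64(-49.2), np.float64(20.7)), (182, np.float64(-47.4), np.float64(20.5)), (186, np.float64(-45.6), np.float64(20.4)), (190, np.float64(-44.1), np.float64(21.8)), (194, np.float64(-42.3), np.float64(21.6)), (198, np.float64(-40.3), np.float64(20.8)), (202, np.float64(-37.8), np.float64(18.1)), (206, np.float64(-32.2), np.float64(3.1)), (210, np.float64(-29.6), np.float64(1.0))]
floor Y (np.float64(-32.7), np.float64(34.6))
tray Y (np.float64(-126.8), np.float64(116.0)) X -63.81773017187427 45.280938138749924
```

>>> send_rows(
  deltas=[
    [[0, -0.0007, 0.006, 0, 0, 0, -1], [0, 0, 0.006, 0, 0, 0, -1], [0, 0, 0.006, 0, 0, 0, -1], [0, 0, 0.004, 0, 0, 0, -1], [0, 0, 0.003, 0, 0, 0, -1], [0, 0, 0, 0, 0, 0, -1]],
  ],
)

```text
time_s: 10.52
position: [0.5033, 0.2072, 0.0501]
tool_rot: [[-0.993, 0.118, -0.0], [0.118, 0.993, -0.0], [0.0, -0.0, -1.0]]
ft_force: [0.3, 0.4, -1.6]
grip_width: 0.0633
gripper_force: 46.9
```

>>> send_rows(
  deltas=[
    [[0, 0, 0.002, 0, 0, 0, -1], [0, 0, 0.0015, 0, 0, 0, -1], [0, 0, 0, 0, 0, 0, -1], [0, 0, 0, 0, 0, 0, -1]],
  ],
)

```text
time_s: 11.02
position: [0.5033, 0.2072, 0.0469]
tool_rot: [[-0.993, 0.118, 0.0], [0.118, 0.993, 0.0], [-0.0, 0.0, -1.0]]
ft_force: [-0.1, -0.2, -1.1]
grip_width: 0.0633
gripper_force: 47.0
```

>>> send_rows(
  deltas=[
    [[0, 0, 0.001, 0, 0, 0, -1], [0, 0, 0, 0, 0, 0, -1], [0, 0, 0, 0, 0, 0, -1]],
  ],
)

```text
time_s: 11.4
position: [0.5034, 0.2072, 0.0466]
tool_rot: [[-0.993, 0.118, 0.001], [0.118, 0.993, -0.0], [-0.001, 0.0, -1.0]]
ft_force: [-2.8, 0.1, 7.4]
grip_width: 0.0631
gripper_force: 48.0
```

Contact came at 46.6 mm, against 46.7 predicted for the pocket floor. I'll release and retreat.

>>> send_rows(
  deltas=[
    [[0, 0, 0, 0, 0, 0, 0.7], [0, 0, 0, 0, 0, 0, 1], [0, 0, 0, 0, 0, 0, 1], [0, 0, 0, 0, 0, 0, 1], [0, 0, -0.02, 0, 0, 0, 1], [0, 0, -0.04, 0, 0, 0, 1], [0, 0, -0.06, 0, 0, 0, 1], [0, 0, -0.06, 0, 0, 0, 1], [0, 0, -0.04, 0, 0, 0, 1], [0, 0, 0, 0, 0, 0, 1], [0, 0, 0, 0, 0, 0, 1]],
  ],
)

```text
time_s: 12.78
position: [0.5029, 0.2071, 0.2647]
tool_rot: [[-0.993, 0.118, -0.002], [0.118, 0.993, -0.0], [0.002, -0.001, -1.0]]
ft_force: [-0.4, 0.9, -0.7]
grip_width: 0.0854
gripper_force: 0.0
```

```bash
python3 w.py w5
python3 - <<'E'
from h import *
d=np.load("w5.npz"); P=cloud(d,d["T"])*1000; z=P[...,2]
a=np.radians(-6.85); ex=np.array([np.cos(a),np.sin(a)]); ey=np.array([-ex[1],ex[0]]); q=P[...,:2]-[503,208]; X=q@ex; Y=q@ey
for n,y0 in (("house",0),("low",-95),("tall",95)):
    s=(abs(Y-y0)<22)&(X>-30)&(X<25)&(z>30)&(z<60); p=P[s]; c=np.linalg.lstsq(np.c_[X[s],Y[s],np.ones(s.sum())],p[:,2],rcond=None)[0]; print(n,s.sum(),c.round(4),np.median(p[:,2]))
E
```

```text
12.775 [0.5029 0.2071 0.2647] [[-0.993, 0.118, -0.002], [0.118, 0.993, -0.0], [0.002, -0.001, -1.0]] 0.08536677794809021
[[-0.0, -0.95, -0.311, 0.08], [1.0, -0.0, -0.001, 0.001], [0.001, -0.311, 0.95, -0.116], [0.0, 0.0, 0.0, 1.0]]
house 3047 [-1.80000e-03 -6.00000e-04  4.47213e+01] 44.70177201685238
low 2827 [ 3.85000e-02 -3.00000e-04  4.45168e+01] 44.79584605071557
tall 2973 [-3.00000e-03 -1.70000e-03  4.48357e+01] 44.66461424816814
```

View pics/w5.png

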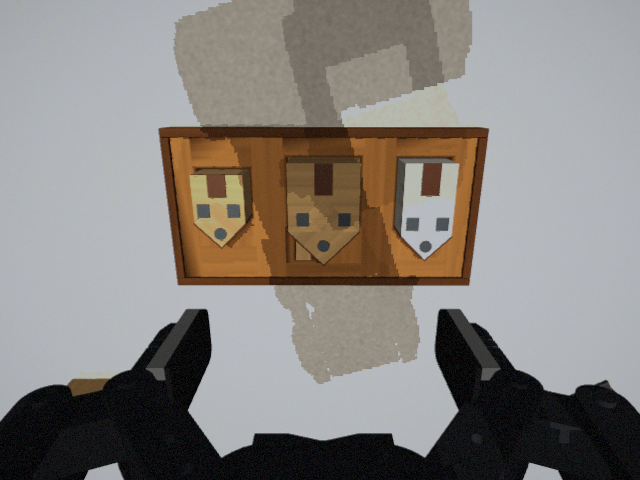

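The house sits in the middle pocket (287–360, 157–263), front up, with the chimney in its notch at (303,252). It is level and at the same height as its packed neighbours. I'll hand the job in.

```bash
python3 -c "
from rig import env
print(env.close_job())"
```

```text
the job is handed in; nothing more can be done
None
```

The house was tipped onto its back and set in the tray's middle pocket, front up; it lies level, its front at the same height as the packed houses' fronts, and the job was handed in at about 13 s of robot time.

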